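# Heft the salt tins and hold up the fullest

### The arm

A 6-joint arm with a two-finger parallel gripper is mounted at the origin on the work surface. World frame = base frame: x ahead of the robot, y to its left, z up, the work surface at z = 0. Lengths are in m, angles in degrees, forces in N, time in s.
With the tool pointing down it reaches from about 0.4 to 0.825 m from the base axis. Payload 7 kg.
Tool frame: the origin (TCP) lies at the centre of the arm's flange, where the gripper is bolted on; the fingertips stand 178 mm ahead of it and the grasp point (between the pads) lies 159 mm ahead of it (tip_reach is the distance from the TCP to the fingertips, in m); z points along the fingers, y is the line along which they close (so a half turn about z gives the same grasp; the last joint's range is limited). The gripper opens to 88 mm and grips with 3 to 60 N. Pads are 19 mm wide; open, the fingers measure 130 mm over their backs; the gripper's body (78 mm by 193 mm) begins 47 mm behind the grasp point.
Start: joints at [91.45, 20.546, 0.682, 0, -70.136, -16.507], TCP at [0.175, 0.652, 0.405] pointing down, gripper open.
Joint ranges: [-176.03, 176.03], [-82.01, 121.73], [-58.28, 71.71], [-173.87, 95.51], [-174.79, -0.11], [-173.66, 173.66]. Speed limits (degrees/s): [136.94, 136.94, 172.46, 180, 180, 180].

### API

Orientations are given as [roll, pitch, yaw] about the fixed x, y, z axes, in that order (R = Rz(yaw) Ry(pitch) Rx(roll)).
In Python, from plant import * gives the robot as it stands.
- The arm moves only by the shell command python3 -m handwheel 'ROWS'. ROWS is JSON, a list of rows, each a list of 7 numbers: the opening, from -1 (shut) to 1 (fully open), then the shift along the tool's x, y, z as a fraction of full scale, then the turn, a rotation vector about the tool's x, y, z as a fraction of full scale. A call has 1 to 5 rows; each row shifts and turns the commanded pose from where the row before left it, along the tool's axes as they then stand; what a row does not reach is not made up. Full scale, the value 1, is 0.025 m for a shift and 6 degrees for a turn. A row lasts 1/8 s, in which the tool goes at most 62.5 mm and 10.7 degrees, less where a joint would pass 70% of its speed; a pose out of reach is approached as far as the arm can. A call with a number of a shift or a turn outside -1 to 1 is refused whole. A call with a gripper value outside its range is refused whole. The fingers move at their own pace and stop on an object; the grip force is fixed at half the most. Time passes only in rows, so rows that do not move let the fingers close. It gives the time, the measured TCP pose, the force, the opening and the grip force at its end, in the units of the state.
- get_obs(): the state, without advancing time (a new reading comes with each control period).
- snapshot(name): name is "scene" or "top"; returns a dict with "color" (480x640x3 uint8, red, green, blue), "fx", "fy", "cx", "cy" (pixels), "k1" (the pictures are not rectified: a ray, as slopes to the right and down, at radius r is drawn at 1 + k1 r^2 times it, then the intrinsics apply), "R" (3x3) and "t" (3): a world point X has camera coordinates R X + t. Camera axes: x right, y down, z forward; pixel columns grow to the right and rows downward; lengths in m; the calibration is good to about 2 mm. A picture is of the moment at which its call begins. There is no depth.
- close_job(): hands the job in; it is judged then, once.
The state is a dict: "clock": time; "joint_pos": joint angles; "qvel": joint speeds; "tau": joint torques, N m; "tool_pos": TCP position; "orientation": TCP orientation; "force": force on the tool from outside, world axes, zero at the start; "moment": the same for the moment, N m; "opening": finger opening in m; "gripper_force": force on a finger pad.
Only numpy, scipy, OpenCV 4.12 (cv2) and the standard library are available. Lean on these libraries where they do the work, as an engineer would, in place of code of your own. Each camera call takes 0.05 s, during which the arm holds its last target. There are 200 camera calls.

### The job

One of the three identical closed steel tins on the teak board still holds the whole lump of rock salt and is clearly the heaviest; the others hold only leftovers. Heft all three one at a time, the robot's left one first, then the middle, then the right, lifting each at least 5 cm off the board for about a second and standing each lighter tin back where it was. Finish while still holding the heaviest tin upright in the gripper with its base at least 15 cm above the counter, and leave the other things on the counter alone.

Things in the scene. Friction and masses are not known exactly. Their poses are not given: they have to be found in the camera images.
- board: fixed teak board, 120 (x) x 420 (y) x 18 mm high, on the counter (counter at z = 0); the tins stand on its top in a row along its y axis, about 130 mm apart. Origin: centre of its underside.
- tin_1: closed round steel tin, 62 mm diameter, 103 mm tall, lid fixed on; the robot's left one (greatest y of the three) of three that look alike and weigh 0.15 to 0.6 kg; what it holds shifts about by a few mm inside. The heaviest is at least 0.15 kg heavier than either of the others and may be any of the three. Origin: centre of its underside; z up its axis.
- tin_2: closed round steel tin, 62 mm diameter, 103 mm tall, lid fixed on; the robot's middle one (between the others) of three that look alike and weigh 0.15 to 0.6 kg; what it holds shifts about by a few mm inside. The heaviest is at least 0.15 kg heavier than either of the others and may be any of the three. Origin: centre of its underside; z up its axis.
- tin_3: closed round steel tin, 62 mm diameter, 103 mm tall, lid fixed on; the robot's right one (least y of the three) of three that look alike and weigh 0.15 to 0.6 kg; what it holds shifts about by a few mm inside. The heaviest is at least 0.15 kg heavier than either of the others and may be any of the three. Origin: centre of its underside; z up its axis.
- vati: small steel bowl, 76 mm diameter, 42 mm high, on the robot's side of the board; leave alone. Origin: centre of its underside.
- scraper: scraper with yellow silicone blade lying on the robot's side of the board, 205 mm long, 50 mm wide, 12 mm high; leave alone. Origin: on its underside near mid-length; x along it to the blade.
- pot: white ceramic pot with two black loop handles (about 30 mm out each side), 90 mm diameter, 75 mm high, beyond the board; leave alone. Origin: centre of its underside.
- jar: closed glass jar, 76 mm diameter, 120 mm high, beyond the board; leave alone. Origin: centre of its underside.
- tiffin: closed plastic lunch box, 94 x 134 x 62 mm high, beyond the board; leave alone. Origin: centre of its underside.
- spoon: steel spoon, 170 mm long, lying past the board's left end; leave alone. Origin: on its underside; x along it to the bowl.
- tumbler: steel tumbler, 64 mm diameter, 85 mm high, past the board's right end; leave alone. Origin: centre of its underside.
Things that resemble listed ones, but are neither listed nor needed, are in the scene too. What is shaped like the tin_1 but purple or red is not meant.

How it is judged (in metres and radians):
On the way, in this order (a step that is already met when the one before it is completed fails the run):
1. the robot's left tin is lifted clear of the board in the gripper while the other two stand (height (world z) of tin_1 above 0.05 m and contact force between the fingers and tin_1 above 1 N and height (world z) of each of tin_2, tin_3 below 0.03 m), for 0.5 s.
2. the robot's middle tin is lifted clear of the board in the gripper while the other two stand (height (world z) of tin_2 above 0.05 m and contact force between the fingers and tin_2 above 1 N and height (world z) of each of tin_1, tin_3 below 0.03 m), for 0.5 s.
3. the robot's right tin is lifted clear of the board in the gripper while the other two stand (height (world z) of tin_3 above 0.05 m and contact force between the fingers and tin_3 above 1 N and height (world z) of each of tin_1, tin_2 below 0.03 m), for 0.5 s.
At the end, for the whole second after the job is handed in: The heaviest tin (the only one whose contents press on its inner floor, c0, with over 2.6 N) is held by the fingers, still, upright within 0.25 rad, its underside more than 140 mm above the counter; the other two stand on the board untouched, upright, each within 50 mm of where it started (((height (world z) of tin_1 above 0.14 m and angle between tin_1's own z axis and vertical below 0.25 rad and linear speed of tin_1 below 0.05 m/s and contact force between the fingers and tin_1 above 1 N and contact force between tin_1_c0 and anything else above 2.6 N and height (world z) of tin_2 between 0.012 and 0.026 m and angle between each of tin_2, tin_3's own z axis and vertical below 0.12 rad and distance of each of tin_2, tin_3 from where it was at the start of the episode below 0.05 m and linear speed of each of tin_2, tin_3 below 0.03 m/s and contact force between the fingers and tin_2 below 0.2 N and height (world z) of tin_3 between 0.012 and 0.026 m and contact force between the fingers and tin_3 below 0.2 N) or (height (world z) of tin_2 above 0.14 m and angle between tin_2's own z axis and vertical below 0.25 rad and linear speed of tin_2 below 0.05 m/s and contact force between the fingers and tin_2 above 1 N and contact force between tin_2_c0 and anything else above 2.6 N and height (world z) of tin_1 between 0.012 and 0.026 m and angle between each of tin_1, tin_3's own z axis and vertical below 0.12 rad and distance of each of tin_1, tin_3 from where it was at the start of the episode below 0.05 m and linear speed of each of tin_1, tin_3 below 0.03 m/s and contact force between the fingers and tin_1 below 0.2 N and height (world z) of tin_3 between 0.012 and 0.026 m and contact force between the fingers and tin_3 below 0.2 N) or (height (world z) of tin_3 above 0.14 m and angle between tin_3's own z axis and vertical below 0.25 rad and linear speed of tin_3 below 0.05 m/s and contact force between the fingers and tin_3 above 1 N and contact force between tin_3_c0 and anything else above 2.6 N and height (world z) of tin_1 between 0.012 and 0.026 m and angle between each of tin_1, tin_2's own z axis and vertical below 0.12 rad and distance of each of tin_1, tin_2 from where it was at the start of the episode below 0.05 m and linear speed of each of tin_1, tin_2 below 0.03 m/s and contact force between the fingers and tin_1 below 0.2 N and height (world z) of tin_2 between 0.012 and 0.026 m and contact force between the fingers and tin_2 below 0.2 N))); the arm keeps its last pose, push and grip.
It fails at once if a tin is tipped over (more than 0.5 rad) (angle between any of tin_1, tin_2, tin_3's own z axis and vertical above 0.5 rad).
It fails at once if another thing on the counter is moved by more than 25 mm (distance of any of vati, scraper, pot, jar, tiffin, spoon, tumbler from where it was at the start of the episode above 0.025 m).
It also fails if it takes over 67 s, if anything falls off the work surface, if the arm or the gripper's body presses on something with over 40 N, if the wrist force passes 120 N, or if a joint passes its speed limit or range.

## Working session

There is one attempt and no reset: what is moved stays moved. The work goes in short steps, Python scripts to look and compute and a shell command to move; the robot and the scene stay as the last step left them, time stands still between calls to the robot, and variables do not carry over. Pictures are saved under pics/ and viewed, at most 10 in all, crops included, and the job is handed in when it is done.

```bash
mkdir -p pics
python3 - <<'E'
from plant import *
import cv2,pickle
o=get_obs();print(o)
for n in("scene","top"):
    s=snapshot(n);cv2.imwrite(f"pics/{n}0.png",s["color"][:,:,::-1]);pickle.dump(s,open(f"{n}0.pkl","wb"))
    print(n,{k:s[k] for k in s if k!="color"})
E
```

```text
{'clock': 0.0, 'joint_pos': array([ 9.14497384e+01,  2.05923666e+01,  6.31538631e-01, -1.95805523e-02,
       -7.01374206e+01, -1.65054271e+01]), 'qvel': array([ 0.01355967,  0.04807365, -0.04974866, -0.02654759,  0.04755051,
        0.06067176]), 'tau': array([-1.32245674e-03, -5.82712162e+01,  2.93047374e+01,  6.99739158e+00,
        7.02534409e-03, -1.61906514e-04]), 'tool_pos': array([0.17530581, 0.65162131, 0.40369665]), 'orientation': array([ 1.79900570e+02, -1.02674351e-02, -1.50623484e+01]), 'force': array([ 0.60037137, -1.03301743,  0.47382842]), 'moment': array([-0.03063199, -0.03325821,  0.02137387]), 'gripper_force': 0.0, 'opening': 0.08781141326535495}
scene {'fx': 597.613595719768, 'fy': 597.613595719768, 'cx': 326.9994949674007, 'cy': 230.11235665145765, 'k1': 0.0702544191802668, 'R': array([[ 0.43077965,  0.90236331,  0.0130134 ],
       [ 0.64060064, -0.29559617, -0.70869862],
       [-0.63565692,  0.31362933, -0.70539132]]), 't': array([-0.2580261 , -0.32013628,  1.43428982])}
top {'fx': 515.3229274184491, 'fy': 515.3229274184491, 'cx': 323.6007586317252, 'cy': 237.97202486037162, 'k1': -0.08202559891477908, 'R': array([[ 0.01279148, -0.99968703,  0.02149917],
       [-0.98530693, -0.01626385, -0.1700169 ],
       [ 0.17031335, -0.01900851, -0.9852066 ]]), 't': array([0.00659518, 0.55141788, 1.01491021])}
```

View pics/top0.png

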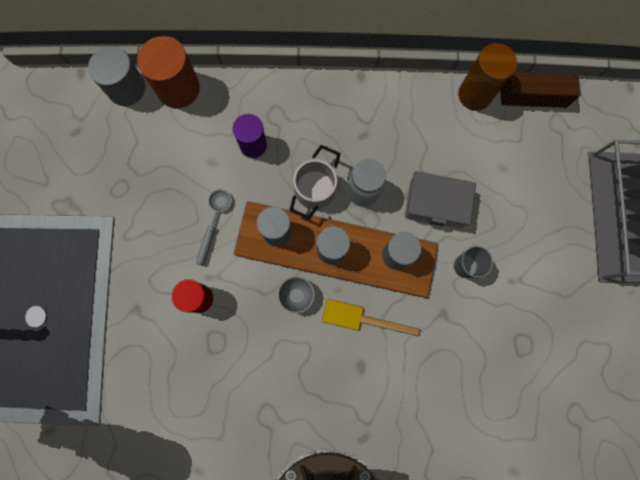

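View pics/scene0.png

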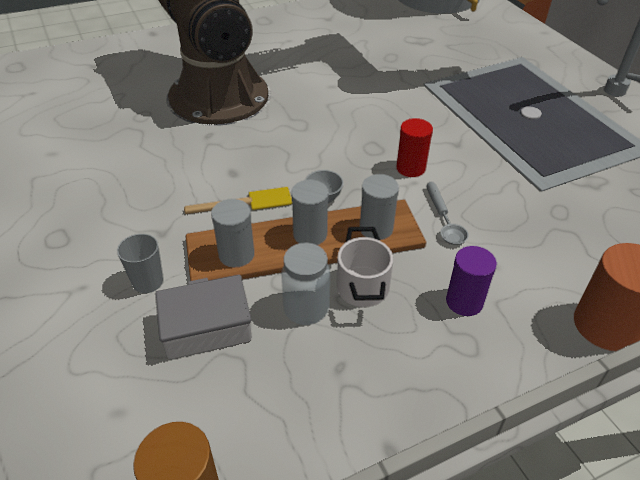

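Candidates in the top view: the grey tins on the board with lids at (273,222), (333,241) and (404,249). Lookalikes are the glass jar (368,175), tumbler (476,264), grey canister (114,68), and the purple (250,130) and red (190,295) tins. I choose the three grey ones on the board, and will check them in a crop.

```bash
cat > h.py <<'E'
import numpy as np,cv2,pickle
def ray(s,u,v):
    K=np.array([[s["fx"],0,s["cx"]],[0,s["fy"],s["cy"]],[0,0,1]])
    p=cv2.undistortPoints(np.array([[[u,v]]],float),K,np.array([s["k1"],0,0,0.]))[0,0]
    return -s["R"].T@s["t"], s["R"].T@np.r_[p,1]
def onz(s,u,v,z):
    c,d=ray(s,u,v); return c+d*(z-c[2])/d[2]
def proj(s,X):
    K=np.array([[s["fx"],0,s["cx"]],[0,s["fy"],s["cy"]],[0,0,1]])
    return cv2.projectPoints(np.atleast_2d(X).astype(float),cv2.Rodrigues(s["R"])[0],s["t"],K,np.array([s["k1"],0,0,0.]))[0][:,0]
E
python3 - <<'E'
from h import *
t=pickle.load(open("top0.pkl","rb"));sc=pickle.load(open("scene0.pkl","rb"))
for n,s,pts in(("top",t,[(273,222),(333,242),(404,249)]),("scene",sc,[(379,188),(309,193),(231,212)])):
    g=cv2.cvtColor(s["color"],cv2.COLOR_RGB2GRAY)
    for p in pts: print(n,onz(s,*p,.121).round(4), "lid patch",np.median(g[p[1]-4:p[1]+5,p[0]-4:p[0]+5]))
hsv=cv2.cvtColor(t["color"],cv2.COLOR_RGB2HSV)
m=((hsv[...,0]>5)&(hsv[...,0]<18)&(hsv[...,1]>110)).astype(np.uint8)*255
m[:,:225]=0;m[:190]=0;m[305:]=0
m[:,445:]=0
r=cv2.minAreaRect(cv2.findNonZero(m));print(r)
b=np.array([onz(t,*p,.018) for p in cv2.boxPoints(r)]);print(b.round(3),b.mean(0))
c=cv2.resize(t["color"][190:310,220:450],None,fx=3.4,fy=3.4,interpolation=cv2.INTER_CUBIC)
d=cv2.resize(sc["color"][160:280,170:440],None,fx=2.9,fy=2.9,interpolation=cv2.INTER_CUBIC)
w=782;im=np.zeros((c.shape[0],w,3),np.uint8);im[:]=c[:,:w]
cv2.imwrite("pics/crop0.png",im[:,:,::-1])
E
```

```text
top [0.5681 0.1138 0.121 ] lid patch 122.0
top [ 0.531 -0.002  0.121] lid patch 117.0
top [ 0.5196 -0.1385  0.121 ] lid patch 114.0
scene [0.572  0.1094 0.121 ] lid patch 142.0
scene [ 0.5339 -0.0043  0.121 ] lid patch 142.0
scene [ 0.5237 -0.1386  0.121 ] lid patch 141.0
((336.41015625, 248.95480346679688), (198.48779296875, 55.63414001464844), 12.680383682250977)
[[ 0.518  0.203  0.018]
 [ 0.636  0.182  0.018]
 [ 0.548 -0.233  0.018]
 [ 0.433 -0.204  0.018]] [ 0.53377227 -0.01299238  0.018     ]
```

View pics/crop0.png

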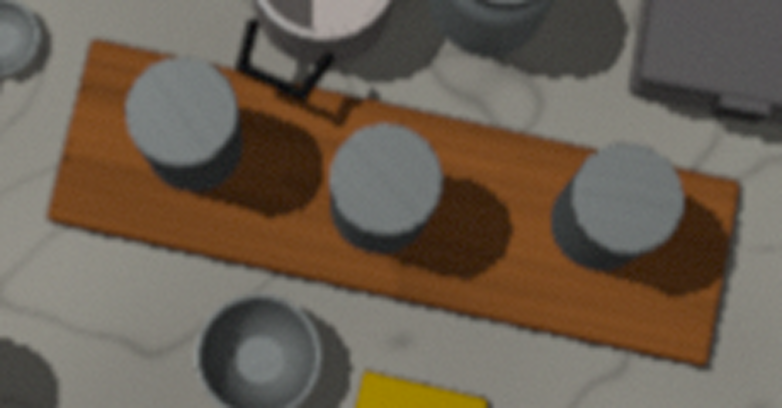

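The crop confirms three plain grey closed tins on the board, with full-image lid centres (273,223), (334,243) and (405,248). The two views agree within 5 mm: tin_1 (0.569,0.112), tin_2 (0.532,-0.003), tin_3 (0.521,-0.138). The tool's yaw of -15° already lines up with the row, so I'm moving to tin_1.

```bash
python3 -m handwheel '[[1,0.99,0.8,0,0,0,0],[1,0.99,0.8,0,0,0,0],[1,0.99,0.8,0,0,0,0],[1,0.99,0.8,0,0,0,0],[1,0.99,0.8,0,0,0,0]]' >/dev/null
python3 -m handwheel '[[1,0.99,0.8,0,0,0,0],[1,0.99,0.8,0,0,0,0],[1,0.99,0.8,0,0,0,0],[1,0.99,0.8,0,0,0,0],[1,0.99,0.8,0,0,0,0]]'
python3 -m handwheel '[[1,0.99,0.8,0,0,0,0],[1,0.99,0.8,0,0,0,0],[1,0.99,0.8,0,0,0,0],[1,0.99,0.8,0,0,0,0],[1,0.99,0.8,0,0,0,0]]' >/dev/null
python3 -m handwheel '[[1,0.99,0.8,0,0,0,0],[1,0.99,0.8,0,0,0,0],[1,0.99,0.8,0,0,0,0],[1,0.99,0.8,0,0,0,0],[1,0.99,0.8,0,0,0,0]]' >/dev/null
python3 -m handwheel '[[1,0.99,0.8,0,0,0,0],[1,0,0,0,0,0,0],[1,0,0,0,0,0,0]]'
```

```text
clock: 1.35
tool_pos: [0.3631, 0.3929, 0.4046]
orientation: [180.0, 0.0, -15.1]
force: [0.2, -0.3, -0.0]
opening: 0.0877
gripper_force: 0.0
clock: 2.98
tool_pos: [0.568, 0.1108, 0.4044]
orientation: [180.0, 0.0, -15.1]
force: [0.2, -0.0, -0.6]
opening: 0.0876
gripper_force: 0.0
```

```bash
python3 -m handwheel '[[1,0,0,0.89,0,0,0],[1,0,0,0.89,0,0,0],[1,0,0,0.89,0,0,0],[1,0,0,0.89,0,0,0],[1,0,0,0.89,0,0,0]]'
python3 -m handwheel '[[1,0,0,0.89,0,0,0],[1,0,0,0.89,0,0,0],[1,0,0,0,0,0,0],[-1,0,0,0,0,0,0],[-1,0,0,0,0,0,0]]'
python3 -m handwheel '[[-1,0,0,0,0,0,0],[-1,0,0,0,0,0,0],[-1,0,0,0,0,0,0],[-1,0,0,0,0,0,0]]'
python3 - <<'E'
from plant import *
import cv2
s=snapshot("scene");cv2.imwrite("pics/g1.png",cv2.resize(s["color"][60:340,150:500],None,fx=2,fy=2)[:,:,::-1])
E
```

```text
clock: 3.6
tool_pos: [0.5676, 0.1119, 0.293]
orientation: [-180.0, -0.0, -15.0]
force: [-0.2, 0.9, 0.1]
opening: 0.0878
gripper_force: 0.0
clock: 4.22
tool_pos: [0.5684, 0.1116, 0.2501]
orientation: [-179.9, -0.1, -15.0]
force: [0.8, -0.3, 0.2]
opening: 0.073
gripper_force: 0.0
clock: 4.72
tool_pos: [0.5687, 0.1117, 0.2499]
orientation: [-179.9, -0.1, -15.0]
force: [0.4, 2.0, 5.6]
opening: 0.0626
gripper_force: 30.0
```

View pics/g1.png

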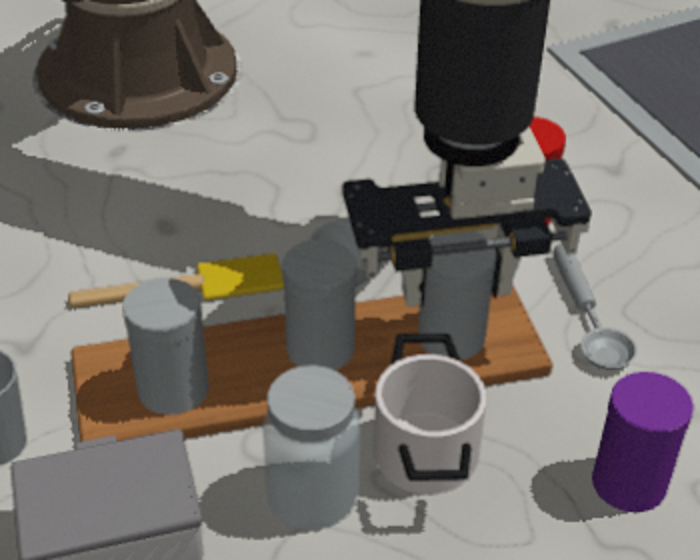

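Tin_1 is squarely gripped (opening 62.6 mm, centred between the pads in the picture at (455,300)). Lifting it to weigh.

```bash
python3 -m handwheel '[[-1,0,0,-0.4,0,0,0],[-1,0,0,-0.8,0,0,0],[-1,0,0,-0.8,0,0,0],[-1,0,0,-0.6,0,0,0],[-1,0,0,-0.4,0,0,0]]'
for i in 1 2 3; do python3 -m handwheel '[[-1,0,0,0,0,0,0],[-1,0,0,0,0,0,0]]'|egrep 'tool_pos|force|open'; done
for i in 1 2 3 4 5; do python3 -m handwheel '[[-1,0,0,0,0,0,0]]'|grep '^force'; done
```

```text
clock: 5.4
tool_pos: [0.5679, 0.111, 0.3245]
orientation: [180.0, 0.0, -15.1]
force: [-0.3, 0.1, -3.2]
opening: 0.0622
gripper_force: 30.0
tool_pos: [0.5679, 0.111, 0.3232]
force: [-0.6, 0.1, -3.7]
opening: 0.0625
gripper_force: 30.0
tool_pos: [0.5681, 0.1112, 0.3234]
force: [-0.8, 0.4, -2.3]
opening: 0.0621
gripper_force: 30.0
tool_pos: [0.5682, 0.1112, 0.3238]
force: [0.0, 0.5, -2.2]
opening: 0.0628
gripper_force: 30.0
force: [-0.7, 0.6, -1.3]
force: [-0.0, 1.1, -3.7]
force: [-0.6, 0.3, -3.0]
force: [-0.1, 0.3, -2.9]
force: [0.4, -0.1, -3.3]
```

```bash
python3 -m handwheel '[[-1,0,0,0.6,0,0,0],[-1,0,0,0.8,0,0,0],[-1,0,0,0.8,0,0,0],[-1,0,0,0.4,0,0,0],[-1,0,0,0.2,0,0,0]]'
python3 -m handwheel '[[-1,0,0,0.2,0,0,0],[-1,0,0,0,0,0,0],[-1,0,0,0,0,0,0]]'
python3 -m handwheel '[[1,0,0,0,0,0,0],[1,0,0,0,0,0,0],[1,0,0,0,0,0,0],[1,0,0,0,0,0,0]]'
python3 -m handwheel '[[1,0,0,-0.5,0,0,0],[1,0,0,-0.9,0,0,0],[1,0,0,-0.9,0,0,0],[1,0,0,-0.9,0,0,0]]'
python3 -m handwheel '[[1,-0.04,0.96,0,0,0,0],[1,-0.04,0.96,0,0,0,0],[1,-0.04,0.96,0,0,0,0],[1,-0.04,0.96,0,0,0,0],[1,-0.04,0.96,0,0,0,0]]'
python3 -m handwheel '[[1,0,0,0,0,0,0],[1,0,0,0,0,0,0]]'
python3 - <<'E'
from plant import *
import cv2
s=snapshot("scene");cv2.imwrite("pics/g2.png",cv2.resize(s["color"][60:340,150:500],None,fx=2,fy=2)[:,:,::-1])
E
```

```text
clock: 7.4
tool_pos: [0.5681, 0.1111, 0.253]
orientation: [179.9, 0.0, -15.1]
force: [0.6, 0.4, -3.3]
opening: 0.0624
gripper_force: 30.0
clock: 7.78
tool_pos: [0.5686, 0.1114, 0.2497]
orientation: [-179.9, -0.1, -15.0]
force: [0.0, 0.7, 2.2]
opening: 0.0623
gripper_force: 30.0
clock: 8.28
tool_pos: [0.5681, 0.1111, 0.2489]
orientation: [180.0, 0.0, -15.1]
force: [-0.5, -0.2, 0.0]
opening: 0.0874
gripper_force: 0.0
clock: 8.78
tool_pos: [0.5682, 0.1112, 0.3306]
orientation: [-180.0, -0.0, -15.1]
force: [0.2, 0.0, 0.1]
opening: 0.0879
gripper_force: 0.0
clock: 9.4
tool_pos: [0.5315, -0.0052, 0.3287]
orientation: [180.0, 0.0, -15.1]
force: [0.3, 0.3, 0.6]
opening: 0.0879
gripper_force: 0.0
clock: 9.65
tool_pos: [0.5322, -0.0038, 0.329]
orientation: [-180.0, -0.0, -15.1]
force: [-0.2, 0.0, 0.6]
opening: 0.0877
gripper_force: 0.0
```

View pics/g2.png

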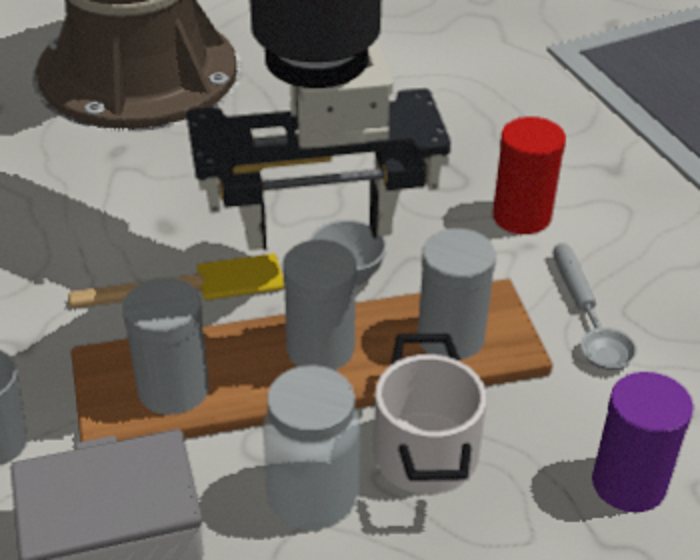

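Tin_1 stands back upright where it was (455,300), and the gripper straddles tin_2 (320,250). Hefting tin_2.

```bash
python3 -m handwheel '[[1,0,0,0.8,0,0,0],[1,0,0,0.8,0,0,0],[1,0,0,0.8,0,0,0],[1,0,0,0.8,0,0,0],[1,0,0,0,0,0,0]]'
python3 -m handwheel '[[-1,0,0,0,0,0,0],[-1,0,0,0,0,0,0],[-1,0,0,0,0,0,0],[-1,0,0,0,0,0,0],[-1,0,0,0,0,0,0]]'
python3 -m handwheel '[[-1,0,0,-0.4,0,0,0],[-1,0,0,-0.8,0,0,0],[-1,0,0,-0.8,0,0,0],[-1,0,0,-0.6,0,0,0],[-1,0,0,-0.4,0,0,0]]'
for i in 1 2 ; do python3 -m handwheel '[[-1,0,0,0,0,0,0],[-1,0,0,0,0,0,0]]'|egrep 'tool_pos|force|open'; done
for i in 1 2 3 4 5 6 7; do python3 -m handwheel '[[-1,0,0,0,0,0,0]]'|grep '^force'; done
```

```text
clock: 10.32
tool_pos: [0.5318, -0.003, 0.2475]
orientation: [179.9, 0.2, -15.0]
force: [0.6, -0.1, 0.1]
opening: 0.0878
gripper_force: 0.0
clock: 10.95
tool_pos: [0.5325, -0.0032, 0.2496]
orientation: [-180.0, -0.1, -15.0]
force: [-1.6, 2.0, 6.1]
opening: 0.0629
gripper_force: 30.0
clock: 11.58
tool_pos: [0.5321, -0.0035, 0.3247]
orientation: [-180.0, -0.0, -15.1]
force: [0.2, 0.2, -2.2]
opening: 0.0626
gripper_force: 30.0
tool_pos: [0.5319, -0.0034, 0.3233]
force: [-0.3, 0.1, -2.2]
opening: 0.0622
gripper_force: 30.0
tool_pos: [0.5321, -0.0034, 0.3234]
force: [0.1, 0.0, -1.4]
opening: 0.062
gripper_force: 30.0
force: [0.4, -0.5, -1.4]
force: [0.4, -1.1, -0.9]
force: [-0.0, -0.6, -2.4]
force: [0.6, -0.2, -1.7]
force: [-0.1, -0.1, -2.1]
force: [0.4, 0.1, -1.0]
force: [-0.4, 1.0, -1.7]
```

```bash
python3 -m handwheel '[[-1,0,0,0.6,0,0,0],[-1,0,0,0.8,0,0,0],[-1,0,0,0.8,0,0,0],[-1,0,0,0.4,0,0,0],[-1,0,0,0.2,0,0,0]]'
python3 -m handwheel '[[-1,0,0,0.2,0,0,0],[-1,0,0,0,0,0,0],[-1,0,0,0,0,0,0]]'
python3 -m handwheel '[[1,0,0,0,0,0,0],[1,0,0,0,0,0,0],[1,0,0,0,0,0,0],[1,0,0,0,0,0,0]]'
python3 -m handwheel '[[1,0,0,-0.5,0,0,0],[1,0,0,-0.9,0,0,0],[1,0,0,-0.9,0,0,0],[1,0,0,-0.9,0,0,0]]'
python3 -m handwheel '[[1,0.16,0.89,0,0,0,0],[1,0.16,0.89,0,0,0,0],[1,0.16,0.89,0,0,0,0],[1,0.16,0.89,0,0,0,0],[1,0.16,0.89,0,0,0,0]]'
python3 -m handwheel '[[1,0.16,0.89,0,0,0,0],[1,0,0,0,0,0,0],[1,0,0,0,0,0,0]]'
python3 - <<'E'
from plant import *
import cv2
s=snapshot("scene");cv2.imwrite("pics/g3.png",cv2.resize(s["color"][60:340,100:450],None,fx=2,fy=2)[:,:,::-1])
E
```

```text
clock: 13.58
tool_pos: [0.5321, -0.0034, 0.2531]
orientation: [180.0, 0.1, -15.1]
force: [0.7, 0.3, -1.2]
opening: 0.0623
gripper_force: 30.0
clock: 13.95
tool_pos: [0.5325, -0.0033, 0.2496]
orientation: [-180.0, -0.1, -15.0]
force: [-0.2, 0.6, 2.1]
opening: 0.0622
gripper_force: 30.0
clock: 14.45
tool_pos: [0.5321, -0.0034, 0.2488]
orientation: [180.0, 0.0, -15.1]
force: [-0.5, 1.5, 0.9]
opening: 0.0872
gripper_force: 0.0
clock: 14.95
tool_pos: [0.5322, -0.0034, 0.3306]
orientation: [-180.0, -0.0, -15.1]
force: [0.2, -0.5, 0.3]
opening: 0.0875
gripper_force: 0.0
clock: 15.58
tool_pos: [0.5225, -0.1168, 0.3299]
orientation: [-180.0, -0.1, -15.1]
force: [-0.1, -0.0, -0.3]
opening: 0.0875
gripper_force: 0.0
clock: 15.95
tool_pos: [0.5207, -0.1384, 0.3294]
orientation: [-180.0, -0.0, -15.1]
force: [0.2, 1.0, 0.6]
opening: 0.0876
gripper_force: 0.0
```

View pics/g3.png

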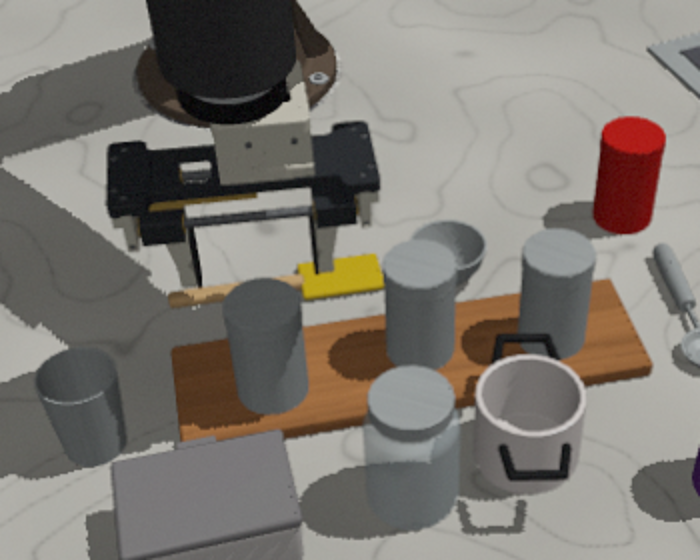

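Tins 1 (555,295) and 2 (420,305) stand upright, and the gripper is over tin_3 (265,300). Hefting tin_3.

```bash
python3 -m handwheel '[[1,0,0,0.8,0,0,0],[1,0,0,0.8,0,0,0],[1,0,0,0.8,0,0,0],[1,0,0,0.8,0,0,0],[1,0,0,0,0,0,0]]'
python3 -m handwheel '[[-1,0,0,0,0,0,0],[-1,0,0,0,0,0,0],[-1,0,0,0,0,0,0],[-1,0,0,0,0,0,0],[-1,0,0,0,0,0,0]]'
python3 -m handwheel '[[-1,0,0,-0.4,0,0,0],[-1,0,0,-0.8,0,0,0],[-1,0,0,-0.8,0,0,0],[-1,0,0,-0.6,0,0,0],[-1,0,0,-0.4,0,0,0]]'
for i in 1 2 ; do python3 -m handwheel '[[-1,0,0,0,0,0,0],[-1,0,0,0,0,0,0]]'|egrep 'tool_pos|force|open'; done
for i in 1 2 3 4 5 6 7; do python3 -m handwheel '[[-1,0,0,0,0,0,0]]'|grep '^force'; done
```

```text
clock: 16.62
tool_pos: [0.5202, -0.1379, 0.2478]
orientation: [179.9, 0.2, -15.0]
force: [0.5, 0.5, 0.2]
opening: 0.0876
gripper_force: 0.0
clock: 17.25
tool_pos: [0.5209, -0.1387, 0.2496]
orientation: [-180.0, -0.1, -15.0]
force: [-1.1, -0.8, 5.3]
opening: 0.0624
gripper_force: 30.0
clock: 17.88
tool_pos: [0.5205, -0.1385, 0.3245]
orientation: [-180.0, 0.0, -15.1]
force: [-0.0, 0.0, -5.2]
opening: 0.0625
gripper_force: 30.0
tool_pos: [0.5203, -0.1385, 0.3232]
force: [0.6, -0.4, -5.0]
opening: 0.0623
gripper_force: 30.0
tool_pos: [0.5206, -0.1385, 0.3234]
force: [-0.2, 0.4, -4.6]
opening: 0.0621
gripper_force: 30.0
force: [0.1, 0.1, -5.8]
force: [-0.0, 0.2, -5.1]
force: [-0.3, -0.7, -3.9]
force: [0.3, -0.4, -4.2]
force: [-0.3, 0.6, -4.9]
force: [0.1, -0.0, -5.3]
force: [-0.6, -0.1, -5.2]
```

The mean weights are about 2.85 N, 1.7 N and 4.9 N, so tin_3 is the heaviest. It's already in the gripper, so I'll raise it to about 0.18 m and check.

```bash
python3 -m handwheel '[[-1,0,0,-0.5,0,0,0],[-1,0,0,-0.9,0,0,0],[-1,0,0,-0.9,0,0,0],[-1,0,0,-0.9,0,0,0],[-1,0,0,-0.4,0,0,0]]'
python3 -m handwheel '[[-1,0,0,0,0,0,0],[-1,0,0,0,0,0,0],[-1,0,0,0,0,0,0],[-1,0,0,0,0,0,0],[-1,0,0,0,0,0,0]]'
python3 -m handwheel '[[-1,0,0,0,0,0,0],[-1,0,0,0,0,0,0],[-1,0,0,0,0,0,0]]'
python3 - <<'E'
from plant import *
import cv2
s=snapshot("scene");cv2.imwrite("pics/end.png",s["color"][:,:,::-1])
E
```

```text
clock: 19.88
tool_pos: [0.5208, -0.1386, 0.4161]
orientation: [-180.0, -0.2, -15.0]
force: [-1.1, 0.3, -4.9]
opening: 0.0621
gripper_force: 30.0
clock: 20.5
tool_pos: [0.5207, -0.1385, 0.4136]
orientation: [180.0, 0.0, -15.1]
force: [-0.3, 0.3, -5.8]
opening: 0.0621
gripper_force: 30.0
clock: 20.88
tool_pos: [0.5206, -0.1385, 0.4139]
orientation: [180.0, -0.0, -15.1]
force: [-0.1, -0.7, -4.2]
opening: 0.0623
gripper_force: 30.0
```

View pics/end.png

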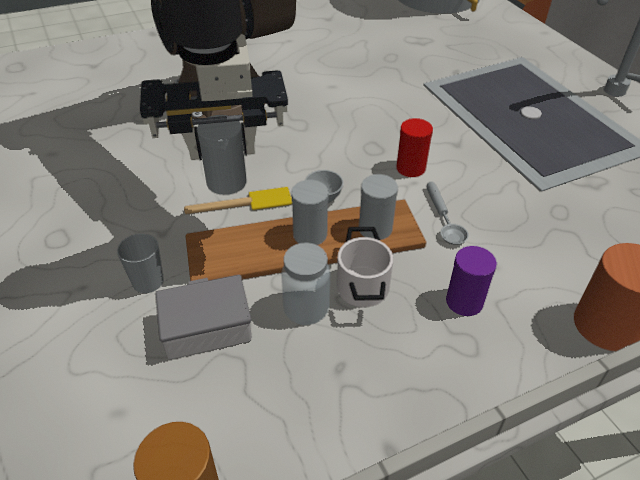

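Tin_3 is held upright at (223,157). Tins 1 (379,205) and 2 (310,212) stand where they started, and nothing else has moved.

```bash
python3 -c "
from plant import *
print(close_job())"
```

```text
the job is handed in; nothing more can be done
None
```

I hefted all three tins in order: they weighed about 2.9 N (left), 1.7 N (middle) and 4.9 N (right). I handed in at about 21 s holding the right tin (tin_3) upright with its base about 18 cm above the counter, and the other two tins stood back in their places; no verdict was shown.

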